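# Wedge a rocking gel viewing box

### The job

The gel viewing box rocks on the bench because the foot under its far left corner is too short. Without picking anything up, push the grey wedge with the fingers, thin end first, under that foot until the box no longer rocks: check by pressing down firmly on top of that corner for a moment, and push the wedge further if the corner still gives. Finish with the box level where it stood, the wedge snug under the foot and everything else left alone.

Things in the scene. Friction and masses are not known exactly. Their poses are not given: they have to be found in the camera images.
- viewer: the gel viewing box: cream, flat dark lid, 220 (x) x 280 (y) x 76 mm high, about 2.4 kg, loose on four round rubber feet (24 mm across, 14 at the bottom) centred 85 mm in x and 115 mm in y from the origin; 22 mm free height between them. Origin: on the bench under the centre; x away from the robot (within 12 degrees), y to the robot's left, z up. A sideways push of some 10 N slides it
- short_foot (a point): point at (85, 115, 0) mm in the box's frame, under the centre of the short foot (far left), level with the undersides of the good feet. The short foot's own underside hangs 5 to 10 mm higher, different every time. The wedge jams there under a push of a few N (3 N makes it snug); some 10 N on the jammed wedge shoves the whole box along
- short_corner (a point): point on the flat top straight above the centre of the short foot, at (85, 115, 76) mm in the box's frame: the place to press. 76 mm above the bench while the box stands level on its three good feet; unwedged, 2 to 4 N down here tips the corner until the short foot meets the bench, so test with 6 N or more. Well wedged it does not give more than about 1 mm
- wedge: loose grey plastic wedge, 130 mm long, 56 wide, flat underside, about 80 g, tapering evenly from an 18 mm high upright thick end to a 2 mm thin end. Origin: centre of the underside; x points along it to the thin end (at +65 mm; thick end at -65), z up. It starts left of the box, thin end turned roughly to the short foot, 20 mm or more from it. It slides at about 0.5 N and stays put
- tip_box: bystander: green box of pipette tips with clear lid, 120 x 85 x 73 mm, origin under its centre. Leave it alone
- bottle: bystander: brown reagent bottle, 72 mm in diameter, 150 mm high, origin under its centre. Leave it alone
- tube_rack: bystander: white rack of small tubes, 80 x 200 x 48 mm, origin under its centre. Leave it alone
- pipette: bystander: white pipette lying on the bench, about 255 mm long, 30 mm wide, 28 mm high, along its x axis. Leave it alone

How it is judged:
By the outcome, as a careful person would: the job done as asked, in the order asked, and still so for the second after the job is handed in, with the robot touching nothing.
It also fails if it takes over 58 s, if anything falls off the work surface, if the arm or the gripper's body presses on something with over 40 N, if the wrist force passes 120 N, or if a joint passes its speed limit or range.

### The arm

A 6-joint arm with a two-finger parallel gripper is mounted at the origin on the work surface. World frame = base frame: x ahead of the robot, y to its left, z up, the work surface at z = 0. Lengths are in mm, angles in rad, forces in N, time in s.
With the tool pointing down it reaches from about 275 to 1000 mm from the base axis. Payload 8.4 kg.
Tool frame: the origin (TCP) lies midway between the tips of the shut fingers; the grasp point (between the pads) lies 19 mm behind it; z points along the fingers, y is the direction in which the jaws open and shut (so a half turn about z gives the same grasp; the last joint's range is limited). The gripper opens to 85 mm and grips with 20 to 120 N. Pads are 22 mm wide; open, the fingers measure 114 mm over their backs; the gripper's body (76 mm by 85 mm) begins 54 mm behind the grasp point. The pads swing forward as they close: fully open they stand 13 mm farther back than shut.
Start: joints at [-1.298, 0.353, 1.633, -0, 1.155, -0.002], TCP at [169.595, -601.553, 231.281] pointing down, gripper open.
Joint ranges: [-2.63, 2.63], [-0.92, 2.1], [0.06, 2.66], [-1.3, 4.44], [0, 2.69], [-3.02, 3.02]. Speed limits (rad/s): [2.22, 2.22, 2.79, 3.14, 3.14, 3.14].

### API

Orientations are given as [roll, pitch, yaw] about the fixed x, y, z axes, in that order (R = Rz(yaw) Ry(pitch) Rx(roll)).
In Python, from rig import r gives the robot as it stands.
- The arm moves only by the tool play_rows, never from a script. Its argument "moves" is a list of rows, each a list of 3 entries, a list of its own where there are three numbers: the turn, a rotation vector about the tool's x, y, z in degrees, then the shift along the tool's x, y, z in mm, then the opening, from 0 (shut) to 1 (fully open). A call has 1 to 20 rows; each row is the pose to reach, as a shift and turn from the pose measured when the call began, along the tool's axes at that moment; what a row does not reach only later rows make up. A row lasts 1/10 s, in which the tool goes at most 50 mm and 8.59 degrees, less where a joint would pass 70% of its speed; a pose out of reach is approached as far as the arm can. A call with a gripper value outside its range is refused whole. The fingers move at their own pace and stop on an object; "newtons" is the grip in N (left out, the last holds). Time passes only in rows, so rows that repeat a pose let the fingers close. It gives the time, the measured TCP pose, the force and the opening at its end, in the units of the state.
- r.sense(): the state, without advancing time (a new reading comes with each control period).
- r.grab_frame(name): name is "scene" or "top" or "wrist"; returns a dict with "color" (420x560x3 uint8, red, green, blue), "K" (3x3 intrinsics, pixels), "k1" (the pictures are not rectified: a ray, as slopes to the right and down, at radius r is drawn at 1 + k1 r^2 times it, then the intrinsics apply), "rvec" (rotation vector, rad) and "tvec" (3), from world to camera coordinates, as OpenCV has them; the wrist camera has in their place "T_tool_cam" (4x4, takes a point from camera to tool coordinates, whose origin is the TCP and whose axes are the flange's). Camera axes: x right, y down, z forward; pixel columns grow to the right and rows downward; lengths in mm; the calibration is good to about 2 mm. A picture is of the moment at which its call begins: read the wrist's pose just before it. There is no depth.
- r.sign_off(): hands the job in, once; it reports no verdict.
Trained networks look in a picture, given as the dict that the camera call returned (one of the last four; its "shot" number tells which), for a name from the list of things; names that differ only in an ending like _2 or _b are one class to them, and where a whole thing is asked for, a point or a joint stands for the part that bears it (a point fixed in the world has none). Each returns a list of dicts, best first, with "conf" (0 to 1); they miss things now and then, are a little off and sometimes report something else, mostly with a low value. They report only what shows in the picture. A call takes as long as a camera call.
- r.silhouettes(picture, name): "mask" (420x560 bool, what is visible of it) and "location" ([column, row] in pixels, amid what is visible of it).
The state is a dict: "clock": time; "qpos": joint angles; "qvel": joint speeds; "joint_efforts": joint torques, N m; "eef_pos": TCP position; "tcp_rot": TCP orientation; "contact_force": force on the tool from outside, world axes, zero at the start; "wrist_torque": the same for the moment, N m; "opening": opening from 0.0 (shut) to 1.0 (fully open).
Only numpy, scipy, OpenCV 4.12 (cv2) and the standard library are available. Lean on these libraries where they do the work, as an engineer would, in place of code of your own. Each camera call takes 0.05 s, during which the arm holds its last target.

## Working session

There is one attempt and no reset: what is moved stays moved. The work goes in short steps, Python scripts to look and compute and a tool call to move; the robot and the scene stay as the last step left them, time stands still between calls to the robot, and variables do not carry over. Pictures are saved under pics/ and viewed, and the job is handed in when it is done.

Besides the shell and the picture viewer there is one more tool, called after ">>>" as a command line: name --argument value ..., lists and objects as JSON in quotes. play_rows: Moves the arm, as the interface text tells. Its arguments: {"type":"object","properties":{"moves":{"type":"array"},"newtons":{"type":"number"}},"required":["moves"]}

```bash
ls; mkdir -p pics; python3 - <<'E'
from rig import r
import cv2, pickle
print(r.sense())
d={}
for n in ["scene","top","wrist"]:
    f=r.grab_frame(n); d[n]=f
    cv2.imwrite(f"pics/a_{n}.png",f["color"][:,:,::-1])
    print(n,{k:v for k,v in f.items() if k!="color"})
for n in ["scene","top"]:
    for t in ["viewer","wedge","short_foot","short_corner"]:
        s=r.silhouettes(d[n],t)
        print(n,t,[(round(x["conf"],2),x["location"],int(x["mask"].sum())) for x in s])
        d[n+t]=s
pickle.dump(d,open("a.pkl","wb"))
E
```

```text
pics
{'clock': 0.0, 'qpos': array([-1.29839501e+00,  3.53662019e-01,  1.63418528e+00,  2.60696393e-05,
        1.15518221e+00, -2.42724368e-03]), 'qvel': array([ 0.00108376, -0.00104631, -0.00020102,  0.00151457, -0.00035709,
        0.00072474]), 'joint_efforts': array([-3.39430124e-03, -6.05254269e+01, -3.42069268e+01, -2.40308345e-04,
        9.33509757e-03, -3.48986623e-05]), 'eef_pos': array([ 169.47027176, -601.06426999,  230.53113235]), 'tcp_rot': array([-3.14015586e+00, -2.73226795e-05,  2.74817994e-01]), 'contact_force': array([-0.49671987, -0.49089077, -0.65797326]), 'wrist_torque': array([-0.02694704,  0.01078125,  0.04832609]), 'opening': 0.9989653491421278}
scene {'K': array([[410.90382625,   0.        , 282.73966677],
       [  0.        , 410.90382625, 207.72180081],
       [  0.        ,   0.        ,   1.        ]]), 'k1': -0.042033384663916366, 'rvec': array([ 1.2696815 ,  2.25557305, -0.96896408]), 'tvec': array([ 225.81771291, -286.71132957, 1543.88200881]), 'shot': 1}
top {'K': array([[531.23564809,   0.        , 275.86090578],
       [  0.        , 531.23564809,
[... 448 characters left out ...]
2753126e-05, -9.60797929e-01, -2.77249586e-01,
         7.11520821e+01],
       [ 9.99999526e-01,  1.93832125e-04, -9.54045716e-04,
         6.11553823e-01],
       [ 9.70385025e-04, -2.77249529e-01,  9.60797459e-01,
        -1.42115909e+02],
       [ 0.00000000e+00,  0.00000000e+00,  0.00000000e+00,
         1.00000000e+00]]), 'shot': 3}
scene viewer [(0.69, [239.6, 170.9], 5177)]
scene wedge [(0.76, [286.1, 227.7], 697)]
scene short_foot [(0.78, [238.3, 168.2], 5188)]
scene short_corner [(0.61, [235.6, 167.7], 5177)]
top viewer [(0.81, [353.9, 255.8], 7156)]
top wedge [(0.98, [270.9, 217.5], 783)]
top short_foot [(0.66, [353.2, 257.5], 7233)]
top short_corner [(0.84, [355.2, 250.6], 7182)]
```

View pics/a_scene.png

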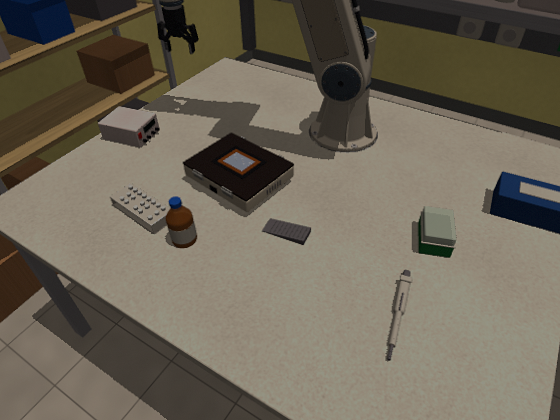

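View pics/a_top.png

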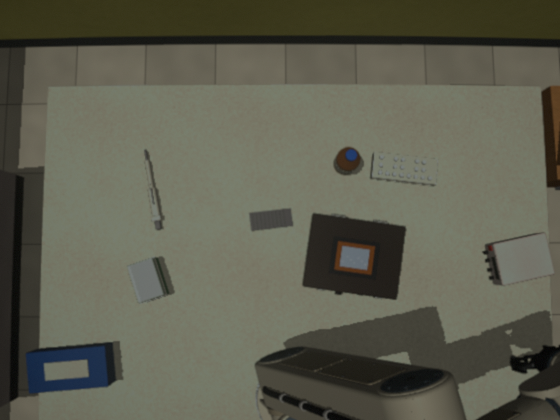

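The scene camera shows the box at about (240,170), the wedge left of it at (287,231) and the bottle at (181,225). In the top view the box's far left corner is near (314,216), and the wedge at (271,218) is turned toward it. Next I fit the poses.

```bash
cat > h.py <<'E'
import numpy as np, cv2
from scipy.optimize import minimize
def proj(f,P,T=None):
    P=np.asarray(P,float).reshape(-1,3)
    if T is None: R=cv2.Rodrigues(f["rvec"])[0]; t=np.asarray(f["tvec"])
    else:
        Ti=np.linalg.inv(T); R=Ti[:3,:3]; t=Ti[:3,3]
    c=P@R.T+t; s=c[:,:2]/c[:,2:]; s=s*(1+f["k1"]*(s**2).sum(1,keepdims=True))
    return s@f["K"][:2,:2].T+f["K"][:2,2]
def pose(x,y,a,P):
    c,s=np.cos(a),np.sin(a); P=np.asarray(P,float)
    return np.c_[x+c*P[:,0]-s*P[:,1], y+s*P[:,0]+c*P[:,1], P[:,2]]
BOX=[(sx*110,sy*140,z) for sx in(-1,1) for sy in(-1,1) for z in(22,76)]
WED=[(-65,s*28,0) for s in(-1,1)]+[(-65,s*28,18) for s in(-1,1)]+[(65,s*28,0) for s in(-1,1)]+[(65,s*28,2) for s in(-1,1)]
def sil(f,P,T=None,S=8):
    h=cv2.convexHull((proj(f,P,T)).astype(np.float32))
    m=np.zeros((420,560),np.float32)
    M=np.zeros((420*4,560*4),np.uint8)
    cv2.fillConvexPoly(M,np.round((h+.5)*4*16-8).astype(np.int32),255,shift=4)
    return cv2.resize(M,(560,420),interpolation=cv2.INTER_AREA)/255.
def cost(p,P,obs):
    c=0
    for f,m,T in obs:
        s=sil(f,pose(*p[:2],p[2],P),T); c+=1-np.minimum(s,m).sum()/np.maximum(s,m).sum()
    return c
def fit(p0,P,obs):
    best=None
    for d in(-.1,0,.1):
        q=np.array(p0,float)+[0,0,d]
        sx=np.array([q]+[q+np.eye(3)[i]*[15,15,.15] for i in range(3)])
        o=minimize(cost,q,(P,obs),method="Nelder-Mead",options=dict(initial_simplex=sx,xatol=.05,fatol=1e-5))
        if best is None or o.fun<best.fun: best=o
    return best.x,best.fun
def unproj(f,uv,z):
    from scipy.optimize import fsolve
    return fsolve(lambda q:(proj(f,[[q[0],q[1],z]])-uv)[0],[500,0])
E
python3 - <<'E'
from h import *
import pickle
d=pickle.load(open("a.pkl","rb"))
for n,P in(("viewer",BOX),("wedge",WED)):
    ms=d["top"+n][0]["location"]; g=unproj(d["top"],np.array(ms),20)
    for a in ((0,) if n=="viewer" else (-1.5,1.5)):
      for cams in (["top"],["scene"],["top","scene"]):
        obs=[(d[c],d[c+n][0]["mask"].astype(float),None) for c in cams]
        x,c=fit([*g,a],P,obs); print(n,cams,g,x.round(3),round(c,3), [round(cost(x,P,[o]),3) for o in obs])
b=cv2.resize(d["scene"]["color"][200:260,240:340],None,fx=8,fy=8,interpolation=cv2.INTER_CUBIC)
cv2.imwrite("pics/a_wz.png",b[:,:,::-1])
for n,c in(("bottle","top"),("pipette","top")):pass
E
```

```text
viewer ['top'] [ 433.28868842 -173.48160396] [ 4.33867e+02 -1.66329e+02 -1.46000e-01] 0.027 [np.float64(0.027)]
viewer ['scene'] [ 433.28868842 -173.48160396] [ 4.31605e+02 -1.67857e+02 -1.40000e-01] 0.026 [np.float64(0.026)]
viewer ['top', 'scene'] [ 433.28868842 -173.48160396] [ 4.33287e+02 -1.66938e+02 -1.50000e-01] 0.058 [np.float64(0.029), np.float64(0.029)]
wedge ['top'] [551.16405105  79.82657714] [548.616  80.428  -1.453] 0.053 [np.float64(0.053)]
wedge ['scene'] [551.16405105  79.82657714] [547.677  81.302  -1.462] 0.092 [np.float64(0.092)]
wedge ['top', 'scene'] [551.16405105  79.82657714] [548.299  80.796  -1.448] 0.15 [np.float64(0.055), np.float64(0.095)]
wedge ['top'] [551.16405105  79.82657714] [548.453  81.041   1.672] 0.054 [np.float64(0.054)]
wedge ['scene'] [551.16405105  79.82657714] [547.218  83.589   1.833] 0.154 [np.float64(0.154)]
wedge ['top', 'scene'] [551.16405105  79.82657714] [547.859  81.399   1.69 ] 0.25 [np.float64(0.06), np.float64(0.19)]
```

View pics/a_wz.png

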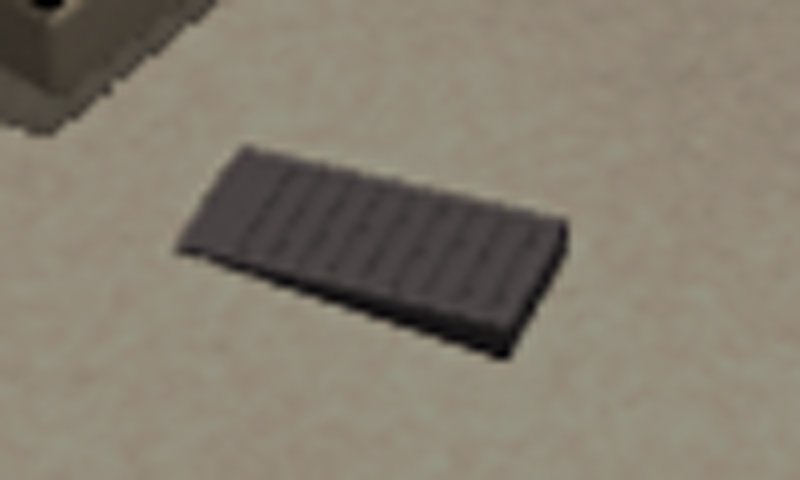

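```bash
cat >> h.py <<'E'
from scipy.spatial.transform import Rotation as Ro
def plan(s,target,yaw):
    R0=Ro.from_euler("xyz",s["tcp_rot"]); R1=Ro.from_euler("xyz",[np.pi,0,yaw])
    return np.degrees((R0.inv()*R1).as_rotvec()).round(1), R0.inv().apply(np.array(target)-s["eef_pos"]).round(1)
def wristT(s,f):
    T=np.eye(4); T[:3,:3]=Ro.from_euler("xyz",s["tcp_rot"]).as_matrix(); T[:3,3]=s["eef_pos"]
    return T@f["T_tool_cam"]
E
python3 - <<'E'
from h import *
from rig import r
s=r.sense(); print(plan(s,[610,60,200],np.pi/2))
E
```

```text
(array([  0. ,  -0. , -74.3]), array([ 603.4, -517.2,   31.3]))
```

>>> play_rows --moves '[[[0,0,-74.3],[603,-517,31],0],[[0,0,-74.3],[603,-517,31],0],[[0,0,-74.3],[603,-517,31],0],[[0,0,-74.3],[603,-517,31],0],[[0,0,-74.3],[603,-517,31],0],[[0,0,-74.3],[603,-517,31],0],[[0,0,-74.3],[603,-517,31],0],[[0,0,-74.3],[603,-517,31],0],[[0,0,-74.3],[603,-517,31],0],[[0,0,-74.3],[603,-517,31],0],[[0,0,-74.3],[603,-517,31],0],[[0,0,-74.3],[603,-517,31],0],[[0,0,-74.3],[603,-517,31],0],[[0,0,-74.3],[603,-517,31],0],[[0,0,-74.3],[603,-517,31],0],[[0,0,-74.3],[603,-517,31],0],[[0,0,-74.3],[603,-517,31],0],[[0,0,-74.3],[603,-517,31],0],[[0,0,-74.3],[603,-517,31],0],[[0,0,-74.3],[603,-517,31],0]]'

```text
clock: 2.55
eef_pos: [609.1, 58.5, 200.4]
tcp_rot: [-3.141, 0.0, 1.57]
contact_force: [-0.0, -0.4, 0.0]
opening: 0.001
```

```bash
cat > look.py <<'E'
from h import *
from rig import r
import sys
tag=sys.argv[1]; cams=sys.argv[2].split(",")
x0=dict(viewer=[433,-167,-.147],wedge=[548,81,-1.45])
if len(sys.argv)>3: x0["wedge"]=eval(sys.argv[3])
obs={"viewer":[],"wedge":[]}
for c in cams:
    s=r.sense(); f=r.grab_frame(c); cv2.imwrite(f"pics/{tag}_{c}.png",f["color"][:,:,::-1])
    T=wristT(s,f) if c=="wrist" else None
    for n,P in(("viewer",BOX),("wedge",WED)):
        if n=="viewer" and c=="wrist": continue
        q=r.silhouettes(f,n)
        if not q: print(c,n,"none"); continue
        o=(f,q[0]["mask"].astype(float),T)
        x,k=fit(x0[n],P,[o]); print(c,n,round(q[0]["conf"],2),x.round(3),round(k,3))
        if n=="wedge":
            im=f["color"][:,:,::-1].copy()
            for p in proj(f,pose(*x[:2],x[2],P),T): cv2.circle(im,tuple(int(v) for v in np.round(p)),2,(0,0,255),-1)
            cv2.imwrite(f"pics/{tag}_{c}_o.png",im)
s=r.sense(); print(s["clock"],s["eef_pos"].round(1),s["tcp_rot"].round(3),s["contact_force"].round(2),round(s["opening"],3))
E
python3 look.py b wrist
```

```text
wrist wedge 0.84 [547.317  79.561  -1.45 ] 0.045
2.65 [609.3  58.6 200.5] [3.141 0.    1.57 ] [ 0.36 -0.37  0.73] -0.003
```

View pics/b_wrist_o.png

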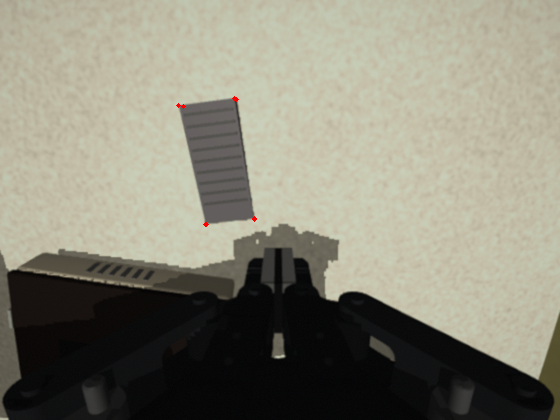

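>>> play_rows --moves '[[[0,0,0],[-1,2,50],0],[[0,0,0],[-1,2,100],0],[[0,0,0],[-1,2,150],0],[[0,0,0],[-1,2,180],0],[[0,0,0],[-1,2,190],0],[[0,0,0],[-1,2,197],0],[[0,0,0],[-1,2,197],0],[[0,0,0],[-1,2,197],0]]'

```text
clock: 3.45
eef_pos: [612.7, 57.6, 5.3]
tcp_rot: [3.139, -0.0, 1.57]
contact_force: [-0.3, -0.9, 0.0]
opening: -0.003
```

```bash
python3 look.py c wrist
```

```text
wrist wedge 0.97 [546.946  79.712  -1.454] 0.089
3.55 [612.6  57.7   5.3] [ 3.139 -0.     1.57 ] [ 0.04  0.14 -0.32] -0.001
```

View pics/c_wrist_o.png

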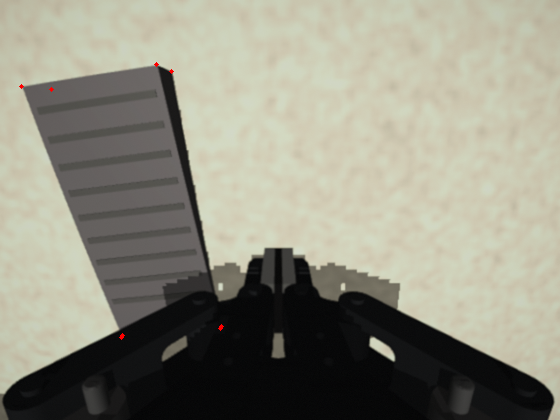

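>>> play_rows --moves '[[[0,0,0],[0,-5,3],0],[[0,0,0],[0,-10,3],0],[[0,0,0],[0,-15,3],0],[[0,0,0],[0,-20,3],0],[[0,0,0],[0,-24,3],0],[[0,0,0],[0,-28,3],0],[[0,0,0],[0,-32,3],0],[[0,0,0],[0,-32,3],0]]'

```text
clock: 4.35
eef_pos: [580.0, 57.7, 2.1]
tcp_rot: [3.139, -0.0, 1.57]
contact_force: [0.5, 0.3, 0.1]
opening: -0.0
```

```bash
python3 look.py d wrist,top,scene
```

```text
wrist wedge 0.9 [543.25   81.207  -1.508] 0.148
top viewer 0.85 [ 4.34193e+02 -1.68714e+02 -1.62000e-01] 0.158
top wedge 0.61 [541.194  86.378  -1.574] 0.708
scene viewer 0.68 [ 4.31644e+02 -1.68900e+02 -1.59000e-01] 0.317
scene wedge 0.87 [540.405  82.101  -1.567] 0.266
4.75 [580.7  57.7   2.2] [ 3.139 -0.     1.57 ] [ 1.02 -0.41  0.87] -0.0
```

View pics/d_wrist_o.png

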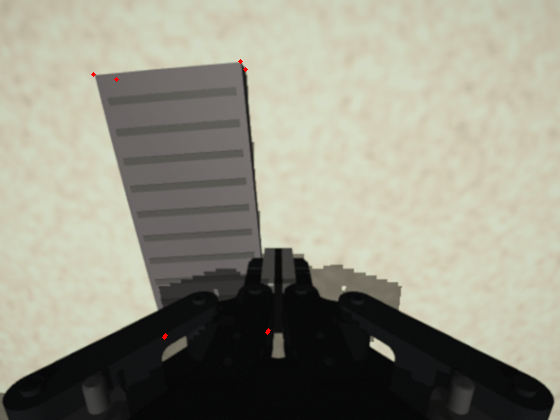

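>>> play_rows --moves '[[[0,0,0],[0,-4,0],0],[[0,0,0],[0,-8,0],0],[[0,0,0],[0,-8,0],0],[[0,0,0],[0,15,0],0],[[0,0,0],[0,25,-40],0],[[0,0,0],[50,10,-80],0.3],[[0,0,0],[95,-30,-110],0.3],[[0,0,0],[126,-36,-110],0.3],[[0,0,0],[126,-36,-110],0.3],[[0,0,0],[126,-36,-110],0.3]]'

```text
clock: 5.75
eef_pos: [544.1, 185.1, 112.7]
tcp_rot: [3.138, -0.001, 1.573]
contact_force: [-0.0, -0.2, -0.7]
opening: 0.298
```

```bash
python3 look.py e wrist,top,scene "[539,81,-1.6]"
```

```text
wrist wedge 0.78 [538.379  83.941  -1.595] 0.243
top viewer 0.66 [ 4.34048e+02 -1.66036e+02 -1.49000e-01] 0.025
top wedge 0.75 [540.978  81.154  -1.577] 0.225
scene viewer 0.75 [ 4.29108e+02 -1.69473e+02 -1.44000e-01] 0.035
scene wedge 0.65 [537.888  83.606  -1.604] 0.056
6.15 [544.7 182.7 111.6] [3.139 0.    1.569] [ 0.35 -1.05  0.91] 0.297
```

View pics/e_wrist_o.png

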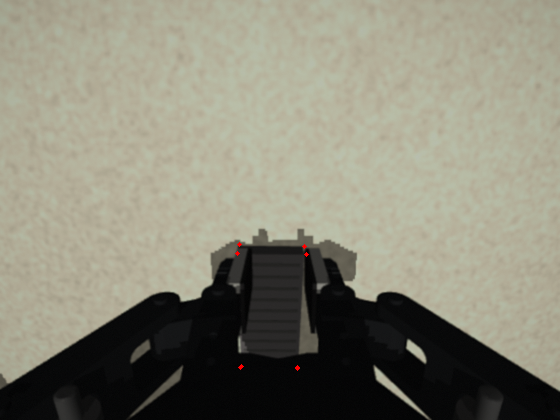

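View pics/e_top_o.png

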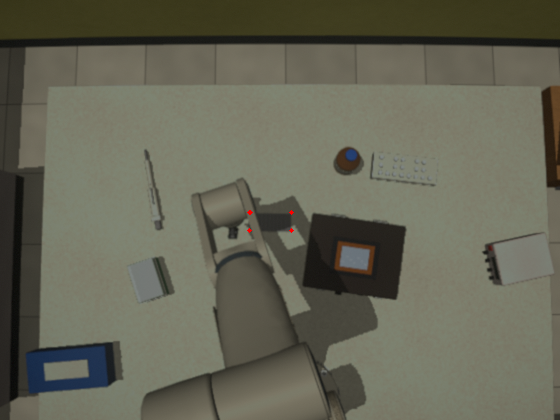

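View pics/e_scene_o.png

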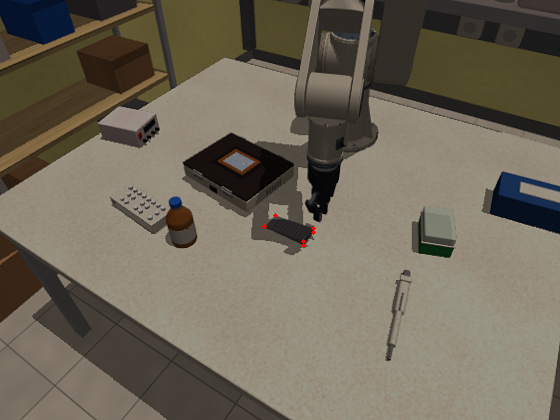

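>>> play_rows --moves '[[[0,0,1.7],[-2,-3,50],0.3],[[0,0,1.7],[-2,-3,80],0.3],[[0,0,1.7],[-2,-3,100],0.3],[[0,0,1.7],[-2,-3,108],0.3],[[0,0,1.7],[-2,-3,109],0.3],[[0,0,1.7],[-2,-3,109],0.3]]'

```text
clock: 6.75
eef_pos: [542.5, 180.7, 3.2]
tcp_rot: [3.139, -0.0, 1.539]
contact_force: [0.9, -0.4, 0.5]
opening: 0.303
```

```bash
python3 look.py f wrist,scene "[538,83,-1.6]"
```

```text
wrist wedge 0.89 [535.596  82.87   -1.535] 0.77
scene viewer 0.9 [ 4.30018e+02 -1.69797e+02 -1.48000e-01] 0.047
scene wedge 0.74 [538.623  81.538  -1.595] 0.171
7.0 [542.5 180.9   3.5] [ 3.138e+00 -1.000e-03  1.539e+00] [ 0.89 -0.08 -0.  ] 0.296
```

View pics/f_wrist.png

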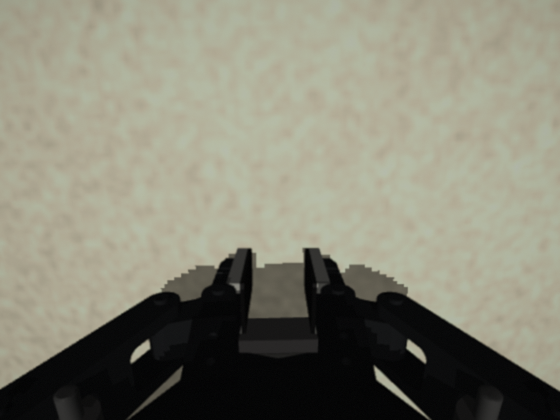

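>>> play_rows --moves '[[[0,0,0],[-10,0,0],0.3],[[0,0,0],[-18,0,0],0.3],[[0,0,0],[-24,0,0],0.3],[[0,0,0],[-30,0,0],0.3],[[0,0,0],[-37,0,0],0.3],[[0,0,0],[-44,0,0],0.3],[[0,0,0],[-51,0,0],0.3],[[0,0,0],[-58,0,0],0.3],[[0,0,0],[-65,0,0],0.3],[[0,0,0],[-72,0,0],0.3],[[0,0,0],[-79,0,0],0.3],[[0,0,0],[-84,0,0],0.3],[[0,0,0],[-88,0,0],0.3],[[0,0,0],[-90,0,0],0.3]]'

```text
clock: 8.4
eef_pos: [539.6, 90.6, 3.5]
tcp_rot: [3.138, -0.001, 1.539]
contact_force: [-0.3, 0.3, -0.4]
opening: 0.296
```

```bash
python3 look.py g wrist,top,scene "[536,14,-1.6]"; python3 - <<'E'
import cv2
for c,(x0,y0,x1,y1) in dict(g_scene=(180,120,340,240),g_top=(220,160,380,280)).items():
    im=cv2.imread(f"pics/{c}.png")[y0:y1,x0:x1]
    cv2.imwrite(f"pics/{c}_z.png",cv2.resize(im,None,fx=5,fy=5,interpolation=cv2.INTER_CUBIC))
E
```

```text
wrist wedge 0.66 [536.849  13.372  -1.417] 0.692
top viewer 0.96 [ 4.33706e+02 -1.66703e+02 -1.44000e-01] 0.049
top wedge 0.63 [530.805  10.254  -1.389] 0.743
scene viewer 0.68 [ 4.28613e+02 -1.70512e+02 -1.41000e-01] 0.132
scene wedge 0.59 [535.661  12.319  -1.624] 0.317
8.8 [539.7  91.2   3.5] [ 3.138e+00 -1.000e-03  1.539e+00] [-0.41 -0.35 -0.71] 0.302
```

View pics/g_scene_z.png

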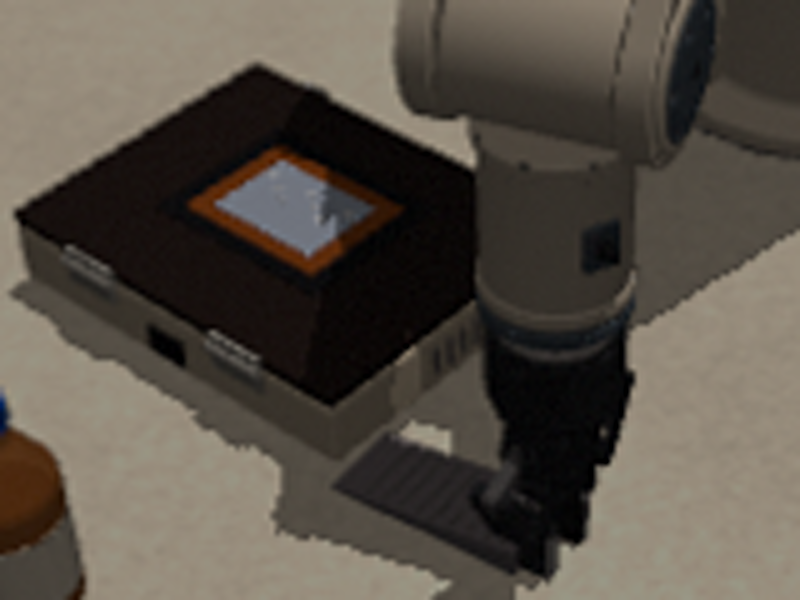

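View pics/g_top_z.png

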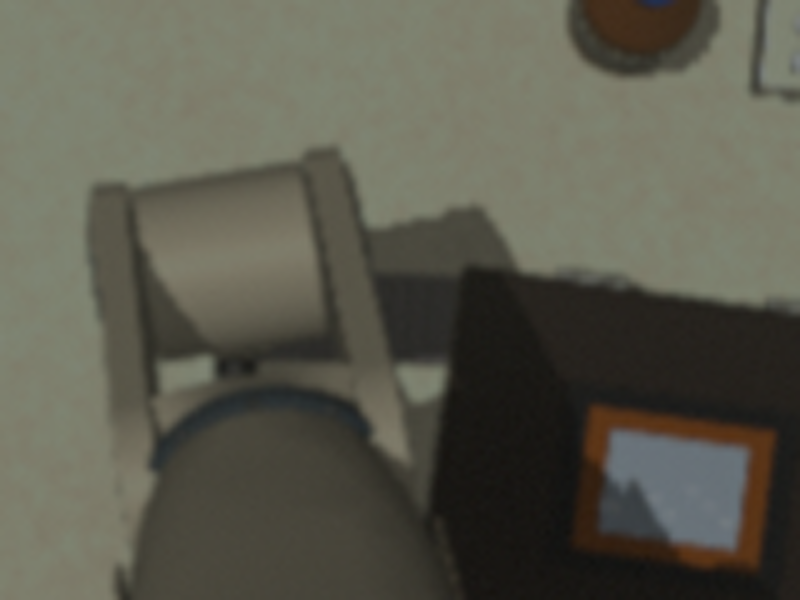

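View pics/g_wrist.png

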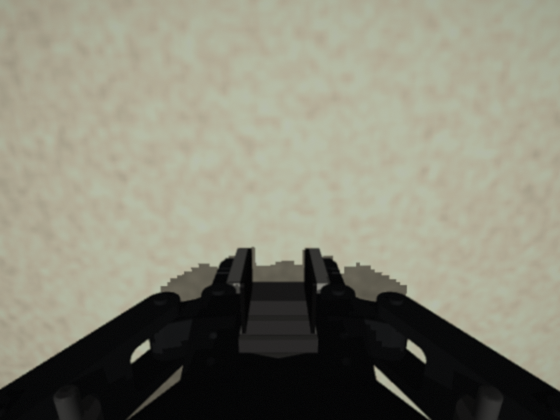

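>>> play_rows --moves '[[[0,0,0],[-4,0,0],0.3],[[0,0,0],[-8,0,0],0.3],[[0,0,0],[-12,0,0],0.3],[[0,0,0],[-16,0,0],0.3],[[0,0,0],[-20,0,0],0.3],[[0,0,0],[-23,0,0],0.3],[[0,0,0],[-26,0,0],0.3]]'

```text
clock: 9.5
eef_pos: [538.9, 64.9, 3.5]
tcp_rot: [3.138, -0.001, 1.539]
contact_force: [-0.9, 1.6, 1.6]
opening: 0.298
```

>>> play_rows --moves '[[[0,0,0],[-2,0,0],0.3],[[0,0,0],[-4,0,0],0.3],[[0,0,0],[-6,0,0],0.3]]'

```text
clock: 9.8
eef_pos: [538.7, 58.7, 3.5]
tcp_rot: [3.138, -0.001, 1.539]
contact_force: [0.6, 1.3, 0.2]
opening: 0.299
```

>>> play_rows --moves '[[[0,0,0],[-2,0,0],0.3],[[0,0,0],[-4,0,0],0.3],[[0,0,0],[-5,0,0],0.3]]'

```text
clock: 10.1
eef_pos: [538.5, 53.6, 3.5]
tcp_rot: [3.138, -0.001, 1.539]
contact_force: [0.5, 1.4, 1.0]
opening: 0.298
```

>>> play_rows --moves '[[[0,0,0],[-2,0,0],0.3],[[0,0,0],[-4,0,0],0.3],[[0,0,0],[-5,0,0],0.3]]'

```text
clock: 10.4
eef_pos: [538.3, 48.4, 3.5]
tcp_rot: [3.138, -0.001, 1.539]
contact_force: [-0.5, 0.8, -0.1]
opening: 0.305
```

>>> play_rows --moves '[[[0,0,0],[-2,0,0],0.3],[[0,0,0],[-4,0,0],0.3],[[0,0,0],[-5,0,0],0.3]]'

```text
clock: 10.7
eef_pos: [538.2, 43.2, 3.5]
tcp_rot: [3.138, -0.001, 1.539]
contact_force: [-0.4, 0.6, 1.2]
opening: 0.3
```

>>> play_rows --moves '[[[0,0,0],[-1.5,0,0],0.3],[[0,0,0],[-3,0,0],0.3],[[0,0,0],[-4,0,0],0.3]]'

```text
clock: 11.0
eef_pos: [538.0, 39.0, 3.5]
tcp_rot: [3.138, -0.001, 1.539]
contact_force: [-0.6, 0.2, 0.2]
opening: 0.3
```

>>> play_rows --moves '[[[0,0,0],[-1.5,0,0],0.3],[[0,0,0],[-3,0,0],0.3],[[0,0,0],[-4,0,0],0.3]]'

```text
clock: 11.3
eef_pos: [538.0, 35.2, 3.5]
tcp_rot: [3.138, -0.001, 1.539]
contact_force: [0.6, 4.9, -0.1]
opening: 0.3
```

```bash
python3 look.py i wrist,scene "[535,-40,-1.6]"; python3 - <<'E'
import cv2
im=cv2.imread("pics/i_scene.png")[120:240,180:340]
cv2.imwrite("pics/i_z.png",cv2.resize(im,None,fx=5,fy=5,interpolation=cv2.INTER_CUBIC))
E
```

```text
wrist wedge 0.74 [535.249 -42.118  -1.423] 0.694
scene viewer 0.69 [ 4.31243e+02 -1.68559e+02 -1.45000e-01] 0.24
scene wedge 0.81 [533.037 -46.248  -1.59 ] 0.52
11.55 [537.9  35.1   3.5] [ 3.138e+00 -1.000e-03  1.539e+00] [0.55 3.36 0.2 ] 0.297
```

View pics/i_z.png

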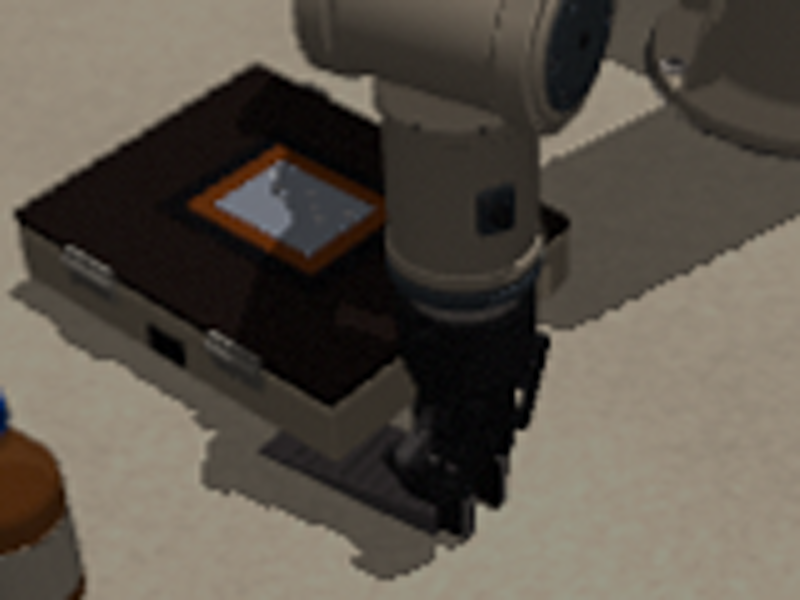

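View pics/i_wrist.png

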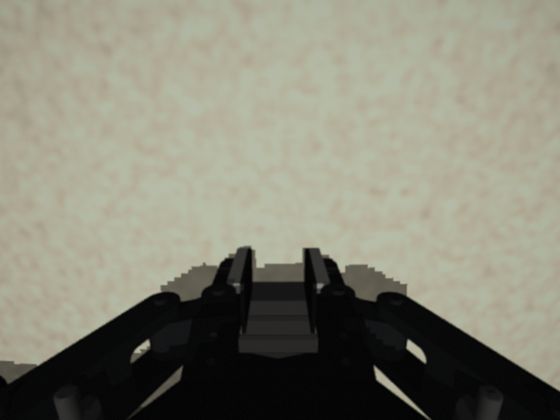

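>>> play_rows --moves '[[[0,0,0],[10,0,0],0.3],[[0,0,0],[25,0,-5],0.2],[[0,0,0],[25,0,-50],0],[[0,0,0],[10,0,-96],0],[[0,0,0],[-30,0,-106],0],[[0,0,0],[-75,0,-106],0],[[0,0,0],[-101,0,-100],0],[[0,0,0],[-101,0,-86],0],[[0,0,0],[-101,0,-81],0],[[0,0,0],[-101,0,-81],0]]'

```text
clock: 12.55
eef_pos: [533.6, -64.5, 83.4]
tcp_rot: [3.14, -0.001, 1.54]
contact_force: [-0.2, 0.5, 1.1]
opening: -0.0
```

```bash
python3 look.py j wrist,scene "[534,-42,-1.6]"; python3 - <<'E'
import cv2
im=cv2.imread("pics/j_scene.png")[120:240,180:340]
cv2.imwrite("pics/j_z.png",cv2.resize(im,None,fx=5,fy=5,interpolation=cv2.INTER_CUBIC))
E
```

```text
wrist wedge 0.64 [532.261 -41.224  -1.611] 0.397
scene viewer 0.56 [ 4.29416e+02 -1.69932e+02 -1.41000e-01] 0.299
scene wedge 0.94 [532.493 -41.155  -1.601] 0.241
12.8 [534.7 -65.1  84.7] [ 3.137e+00 -1.000e-03  1.540e+00] [ 0.05 -0.26 -0.76] -0.001
```

View pics/j_z.png

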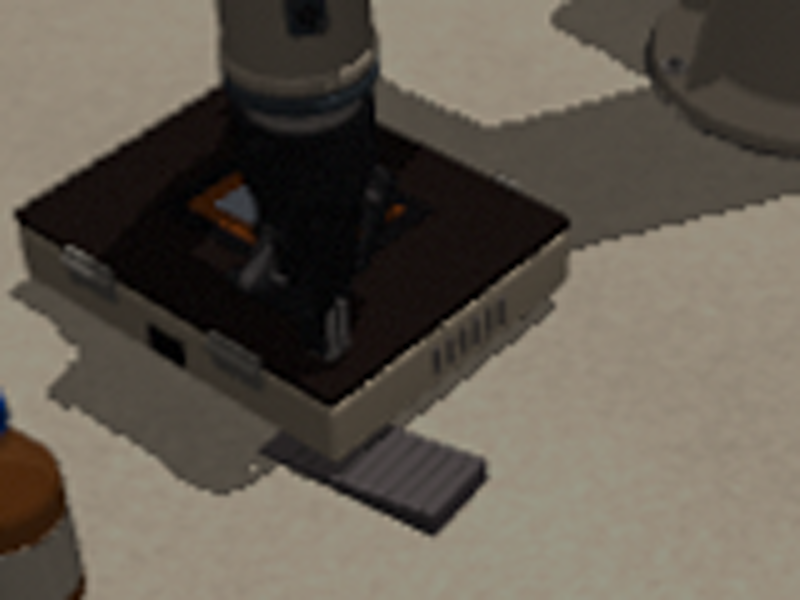

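View pics/j_wrist_o.png

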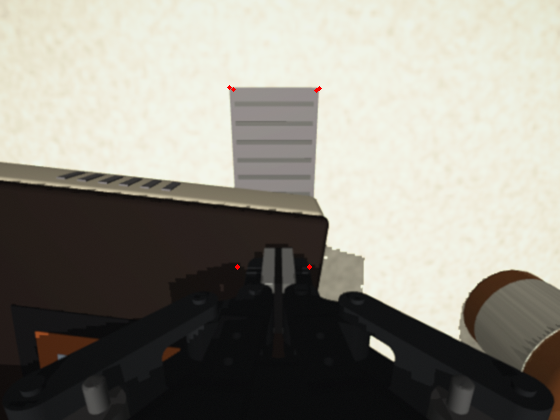

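The wedge sits straight under the corner, with its thick end at (230–320, 88) in the wrist view. The fingers are above the corner, so I press now.

>>> play_rows --moves '[[[0,0,0],[0,0,3],0],[[0,0,0],[0,0,6],0],[[0,0,0],[0,0,7.5],0],[[0,0,0],[0,0,8],0]]'

```text
clock: 13.2
eef_pos: [534.6, -65.1, 76.4]
tcp_rot: [3.138, -0.001, 1.54]
contact_force: [-0.3, 0.6, 0.8]
opening: 0.001
```

>>> play_rows --moves '[[[0,0,0],[0,0,0.5],0],[[0,0,0],[0,0,1],0],[[0,0,0],[0,0,1],0]]'

```text
clock: 13.5
eef_pos: [534.7, -65.1, 76.0]
tcp_rot: [3.138, -0.001, 1.54]
contact_force: [-2.3, 0.9, 7.3]
opening: 0.001
```

>>> play_rows --moves '[[[0,0,0],[0,0,0.6],0],[[0,0,0],[0,0,0.6],0],[[0,0,0],[0,0,0.6],0],[[0,0,0],[0,0,0.6],0],[[0,0,0],[0,0,0.6],0]]'

```text
clock: 14.0
eef_pos: [534.7, -65.1, 75.9]
tcp_rot: [3.138, -0.001, 1.54]
contact_force: [-2.7, 0.7, 7.4]
opening: -0.004
```

```bash
python3 - <<'E'
from rig import r
s=r.sense(); print(s["eef_pos"],s["contact_force"],s["tcp_rot"])
E
```

```text
[534.68472129 -65.10525784  75.93145617] [-2.66940771  0.73180182  7.35244187] [ 3.13761485e+00 -7.42568707e-04  1.53967904e+00]
```

>>> play_rows --moves '[[[0,0,0],[0,0,1.2],0],[[0,0,0],[0,0,1.2],0],[[0,0,0],[0,0,1.2],0]]'

```text
clock: 14.3
eef_pos: [534.8, -65.1, 75.8]
tcp_rot: [3.137, -0.001, 1.54]
contact_force: [-2.9, 0.6, 12.5]
opening: -0.002
```

>>> play_rows --moves '[[[0,0,0],[0,0,-10],0],[[0,0,0],[0,0,-50],0],[[0,0,0],[45,0,-70],0],[[0,0,0],[90,0,-70],0],[[0,0,0],[110,0,-60],0],[[0,0,0],[110,0,-60],0]]'

```text
clock: 14.9
eef_pos: [537.6, 47.0, 135.8]
tcp_rot: [3.138, -0.001, 1.542]
contact_force: [-0.3, -0.3, -0.0]
opening: 0.0
```

```bash
python3 look.py k wrist,scene,top "[534,-42,-1.6]"; python3 - <<'E'
import cv2
im=cv2.imread("pics/k_scene.png")[120:240,180:340]
cv2.imwrite("pics/k_z.png",cv2.resize(im,None,fx=5,fy=5,interpolation=cv2.INTER_CUBIC))
E
```

```text
wrist wedge 0.7 [531.301 -39.884  -1.621] 0.713
scene viewer 0.63 [ 4.3070e+02 -1.6995e+02 -1.3700e-01] 0.195
scene wedge 0.71 [532.761 -41.079  -1.601] 0.255
top viewer 0.74 [ 4.34125e+02 -1.67415e+02 -1.56000e-01] 0.185
top wedge none
15.3 [538.1  44.  136. ] [ 3.137e+00 -1.000e-03  1.538e+00] [-0.53 -0.16 -0.24] -0.001
```

View pics/k_z.png

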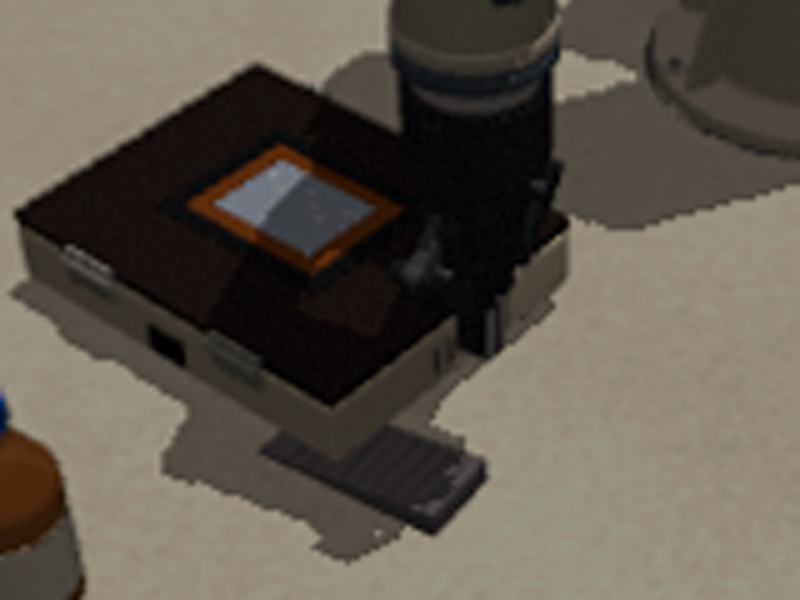

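View pics/k_wrist_o.png

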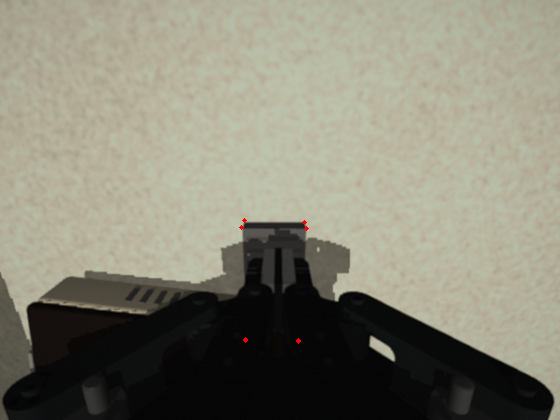

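```bash
python3 -c "
from rig import r
print(r.sign_off())"
```

```text
the job is handed in; nothing more can be done
None
```

The wedge is snug under the short foot and the corner no longer gives. I handed the job in at about 15 s, with the arm clear of everything.

**What I did:** I nudged the wedge sideways with the shut fingers to line it up with the far left foot. Then I pushed its thick end with the two fingers partly open until it jammed. The push force rose from about 1 N to 3.4–4.9 N with the thin end roughly 47 mm past the foot's near edge.

**Last checks:**
- **Pressing on the corner:** I pressed for about 1 s, at about 7 N and then 12.5 N. The finger height went only from 76.4 mm just above the lid to 75.8 mm, so the corner gave 0.6 mm at most. No second push was needed.
- **Wedge after pressing:** the scene camera put it at (532.8, -41.1) mm after the press and (532.5, -41.2) mm before, so it did not move.
- **Box position:** the fits from each camera stayed within about 3 mm and 0.015 rad of where the box started, which is about the measurement error.
- **Checks that gave little:** in the last pictures the gripper partly hid the wedge. The wrist fit was poor and the top camera did not find it, so its position rests on the scene camera.
- **Bystanders:** I did not measure them, but the arm's path stayed clear of them.

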